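# Refill the rotary parts carousel

### The arm

A 6-joint arm with a two-finger parallel gripper is mounted at the origin on the work surface. World frame = base frame: x ahead of the robot, y to its left, z up, the work surface at z = 0. Lengths are in m, angles in rad, forces in N, time in s.
With the tool pointing down it reaches from about 0.25 to 0.725 m from the base axis. Payload 4 kg.
Tool frame: the origin (TCP) lies midway between the tips of the shut fingers; the grasp point (between the pads) lies 19 mm behind it (robot.grip_point_offset is the z of the grasp point in the tool frame, in m); z points along the fingers, y is the direction in which the jaws open and shut (so a half turn about z gives the same grasp; the last joint's range is limited). The gripper opens to 85 mm and grips with 20 to 120 N. Pads are 22 mm wide; open, the fingers measure 114 mm over their backs; the gripper's body (76 mm by 85 mm) begins 54 mm behind the grasp point. The pads swing forward as they close: fully open they stand 13 mm farther back than shut.
Start: joints at [1.305, 0.241, 0.005, 1.335, 0, 1.571], TCP at [0.131, 0.482, 0.231] pointing down, gripper open.
Joint ranges: [-2.72, 2.72], [-1.05, 1.87], [-1.09, 1.28], [-1.99, 2.15], [-1.42, 1.44], [-3.14, 3.14]. Speed limits (rad/s): [2.79, 2.79, 3.14, 3.14, 3.14, 3.14].

### API

Orientations are given as [roll, pitch, yaw] about the fixed x, y, z axes, in that order (R = Rz(yaw) Ry(pitch) Rx(roll)).
In Python, from bench import robot, read_camera, camera_params, sign_off, search_frame, silhouettes, landmark_of gives the robot as it stands.
- The arm moves only by the shell command python3 -m crank 'ROWS' [FORCE]. ROWS is text: rows parted by semicolons, each of 5 numbers parted by spaces: the finger opening in m, from 0 to 0.0854, then the shift along the tool's x, y, z in m, then the turn about the tool's z in degrees. A call has 1 to 8 rows; each row is the pose to reach, as a shift and turn from the pose measured when the call began, along the tool's axes at that moment; what a row does not reach only later rows make up. A row lasts 1/8 s, in which the tool goes at most 62.5 mm and 10.7 degrees, less where a joint would pass 70% of its speed; a pose out of reach is approached as far as the arm can. A call with a gripper value outside its range is refused whole. The fingers move at their own pace and stop on an object; FORCE is the grip in N (left out, the last holds). Time passes only in rows, so rows that repeat a pose let the fingers close. It gives the time, the measured TCP pose, the force and the opening at its end, in the units of the state.
- robot.observe(): the state, without advancing time (a new reading comes with each control period).
- read_camera(name): name is "scene" or "top"; returns the picture (420x560x3 uint8, red, green, blue); there is no depth.
- camera_params(name): a dict with "fx", "fy", "cx", "cy" (pixels), "xyz" and "orientation" of the camera in the world. Camera axes: x right, y down, z forward; pixel columns grow to the right and rows downward; lengths in m; the calibration is good to about 2 mm. A picture is of the moment at which its call begins. camera_params takes no time and is no camera call.
- sign_off(): hands the job in, once; it reports no verdict.
Trained networks look in the newest picture that a camera, given by its name, has taken for a name from the list of things; names that differ only in an ending like _2 or _b are one class to them, and where a whole thing is asked for, a point or a joint stands for the part that bears it (a point fixed in the world has none). Each returns a list of dicts, best first, with "p" (0 to 1); they miss things now and then, are a little off and sometimes report something else, mostly with a low value. They report only what shows in the picture. A call takes as long as a camera call. They do not tell look-alikes from the thing itself.
- search_frame(camera, label): "centre" ([column, row] in pixels, amid what is visible of it).
- silhouettes(camera, label): "region" (420x560 bool, what is visible of it) and "centre" ([column, row] in pixels, amid what is visible of it).
- landmark_of(camera, label): "centre" ([column, row] in pixels: a listed point, or the origin of a listed thing).
The state is a dict: "clock": time; "joints": joint angles; "qvel": joint speeds; "joint_torque": joint torques, N m; "tcp_pos": TCP position; "tcp_rot": TCP orientation; "ft_force": force on the tool from outside, world axes, zero at the start; "moment": the same for the moment, N m; "finger_gap": finger opening in m.
Only numpy, scipy, OpenCV 4.12 (cv2) and the standard library are available. Lean on these libraries where they do the work, as an engineer would, in place of code of your own. Each camera call takes 0.05 s, during which the arm holds its last target. There are 200 camera calls.

### The job

Turn the knob of the round parts carousel, click by click, until its empty green compartment sits squarely under the opening in the clear cover; then pick up the blue bin and pour all eight nuts through the opening into that compartment. Finish with the empty bin standing upright on the bench, clear of the carousel, and leave the other tools where they lie.

Things in the scene. Friction and masses are not known exactly. Their poses are not given: they have to be found in the camera images.
- dial (a joint): Turn of the carousel's tray and knob, rad, counter-clockwise positive from above. Turns freely both ways; a spring click catches it every 60 degrees (0, 1.047, 2.094 ...), about 0.13 N m to get over, then it snaps into the next. 0 or a whole turn = green compartment exactly under the opening. Starts one or two clicks (up to 2.5) counter-clockwise of 0.
- dial_grip (a point): Centre of the knob's grip bar on the carousel's axis, 91 above the bench. Black bar 50 long x 14 wide x 26 high with one green end, on a disc 54 across; the bar's foot is 13 below this point, the flat cover 20 below. Turns with the tray: bar along the point's x axis, its green end and the green compartment towards -x. Grip it across its 14 mm from above.
- green_pocket (a point): Middle of the floor of the green compartment, 80 from the carousel's axis, turning with the tray. The one empty compartment of six, with a green floor: a 60 degree sector from 32 to 120 from the axis, 47 deep under the cover. The other five hold stock.
- opening (a point): Middle of the opening in the clear cover, at the cover's upper face (71 above the bench), 80 from the carousel's axis; x points to the axis, y across, z up. Opening: a 56 degree sector from 36 to 117 from the axis (74 wide here), with an orange collar 10 high on its sides and outer edge. The housing is a round black pan 256 across, fixed to the bench.
- bin_c (a point): Centre, half-way up, of the straight part of the loose blue open-front parts bin (about 75 g, plus nuts). Upright flat side walls 3 thick, 55 high, 60 apart outside along y, running 35 either way along x from here; underside 27.5 below. Front towards -x, rear +x, z up. Grip it across its 60 mm from above.
- bin_lip (a point): Middle of the bin's front lip, 66 in front (-x) of bin_c and 6.5 above it, 54 wide inside. The bin's front is a ramp that rises outwards at 45 degrees from the floor to this lip: tip the front down and the nuts slide out over it, the first at about 65 degrees of tipping, all by 75 to 90.
- nut1_c (a point): Centre of a loose steel hex nut, 19 across flats, 10 thick, 17 g, one of the eight that start in the bin, in two layers on its floor.
- nut2_c (a point): Centre of a loose steel hex nut, 19 across flats, 10 thick, 17 g, one of the eight that start in the bin, in two layers on its floor.
- nut3_c (a point): Centre of a loose steel hex nut, 19 across flats, 10 thick, 17 g, one of the eight that start in the bin, in two layers on its floor.
- nut4_c (a point): Centre of a loose steel hex nut, 19 across flats, 10 thick, 17 g, one of the eight that start in the bin, in two layers on its floor.
- nut5_c (a point): Centre of a loose steel hex nut, 19 across flats, 10 thick, 17 g, one of the eight that start in the bin, in two layers on its floor.
- nut6_c (a point): Centre of a loose steel hex nut, 19 across flats, 10 thick, 17 g, one of the eight that start in the bin, in two layers on its floor.
- nut7_c (a point): Centre of a loose steel hex nut, 19 across flats, 10 thick, 17 g, one of the eight that start in the bin, in two layers on its floor.
- nut8_c (a point): Centre of a loose steel hex nut, 19 across flats, 10 thick, 17 g, one of the eight that start in the bin, in two layers on its floor.
- tape_c (a point): Centre of a yellow tape measure, 70 x 34 x 66 high, standing at the back. Bystander.
- driver_grip (a point): Screwdriver 170 long with a green handle, lying on the bench between carousel and bin; point on the handle, 26 thick. Bystander.
- caliper: Digital calliper, 235 long, lying flat near the robot, 14 high; origin at mid-beam. Bystander.
- socket: Steel socket for a ratchet, 26 across, 30 high, standing on the bench; origin under its centre. Bystander.
Mind the look-alikes: they are no part of the job. Of the things shaped like the part that bears bin_c, the blue one is meant.

How it is judged:
By the outcome, as a careful person would: the job done as asked, in the order asked, and still so for the second after the job is handed in, with the robot touching nothing.
It also fails if it takes over 72 s, if anything falls off the work surface, if the arm or the gripper's body presses on something with over 40 N, if the wrist force passes 120 N, or if a joint passes its speed limit or range.

## Working session

There is one attempt and no reset: what is moved stays moved. The work goes in short steps, Python scripts to look and compute and a shell command to move; the robot and the scene stay as the last step left them, time stands still between calls to the robot, and variables do not carry over. Pictures are saved under pics/ and viewed, about 8 in all and at most 12, crops included, and the job is handed in when it is done.

```bash
ls; mkdir -p pics
cat > h.py <<'E'
import numpy as np, cv2
from scipy.spatial.transform import Rotation as R
from bench import *
def cam(n):
    p=camera_params(n); o=p["orientation"]
    return p,R.from_euler('xyz',o).as_matrix(),np.array(p["xyz"])
def pix(n,P):
    p,M,t=cam(n); c=M.T@(np.array(P)-t); return [p["fx"]*c[0]/c[2]+p["cx"],p["fy"]*c[1]/c[2]+p["cy"]]
def at(n,uv,z):
    p,M,t=cam(n); d=M@np.array([(uv[0]-p["cx"])/p["fx"],(uv[1]-p["cy"])/p["fy"],1]); return t+d*(z-t[2])/d[2]
def tri(a,b):
    A=[];B=[]
    for n,uv in (a,b):
        p,M,t=cam(n); d=M@np.array([(uv[0]-p["cx"])/p["fx"],(uv[1]-p["cy"])/p["fy"],1]); d/=np.linalg.norm(d)
        Q=np.eye(3)-np.outer(d,d); A.append(Q);B.append(Q@t)
    return np.linalg.solve(sum(A),sum(B))
def save(n,f,im=None):
    im=read_camera(n) if im is None else im
    cv2.imwrite('pics/'+f,im[:,:,::-1]); return im
E
python3 - <<'E'
from h import *
print(robot.observe()); print(robot.grip_point_offset)
a=save("top","t0.png"); b=save("scene","s0.png")
for c in("top","scene"):
    print(c,camera_params(c))
    for l in ["dial_grip","green_pocket","opening","bin_c","bin_lip","driver_grip","tape_c","caliper","socket"]:
        print(l,[(np.round(r["centre"]).tolist(),round(r["p"],2)) for r in landmark_of(c,l)][:4])
E
```

```text
pics
{'clock': 0.0, 'joints': array([ 1.30498804e+00,  2.41398330e-01,  3.68008782e-03,  1.33518547e+00,
       -5.64229857e-06,  1.57073892e+00]), 'qvel': array([ 0.00054261,  0.00061923,  0.00030155, -0.00126082, -0.00056381,
       -0.00143712]), 'joint_torque': array([ 3.33378030e-04, -3.72322440e+01,  2.52405632e+01,  1.70174288e-02,
        1.61137218e-04,  6.70095105e-06]), 'tcp_pos': array([0.13117605, 0.48181454, 0.23040343]), 'tcp_rot': array([-3.13948527e+00,  5.52130106e-06,  2.87584179e+00]), 'ft_force': array([0.11157787, 0.4445743 , 0.09129365]), 'moment': array([-0.04020503,  0.01374014,  0.00756575]), 'finger_gap': 0.08534303583917754}
-0.0187
top {'fx': 402.5763547494735, 'fy': 402.5763547494735, 'cx': 281.23953408088016, 'cy': 211.37546374449752, 'xyz': array([0.41173396, 0.03593072, 1.11793398]), 'orientation': array([-3.01328092e+00,  4.10654403e-04, -1.59411333e+00])}
dial_grip [([370.0, 199.0], 0.88)]
green_pocket []
opening [([341.0, 189.0], 0.57)]
bin_c [([147.0, 184.0], 0.7), ([225.0, 202.0], 0.61), ([175.0, 244.0], 0.57), ([266.0, 131.0], 0.57)]
bin_lip [([
[... 225 characters left out ...]
t [([282.0, 262.0], 0.44)]
scene {'fx': 518.4099294934867, 'fy': 518.4099294934867, 'cx': 283.76435406839227, 'cy': 206.94833433796634, 'xyz': array([1.11953047, 0.26769577, 1.1855641 ]), 'orientation': array([-2.63737139, -0.01164929,  1.99348105])}
dial_grip [([202.0, 176.0], 0.84)]
green_pocket []
opening [([220.0, 200.0], 0.71), ([337.0, 258.0], 0.46)]
bin_c [([338.0, 252.0], 0.85), ([410.0, 305.0], 0.79), ([264.0, 298.0], 0.74), ([406.0, 233.0], 0.73)]
bin_lip [([390.0, 209.0], 0.87), ([440.0, 298.0], 0.85), ([352.0, 229.0], 0.64)]
driver_grip [([280.0, 210.0], 0.56)]
tape_c [([267.0, 297.0], 0.82)]
caliper [([199.0, 110.0], 0.72)]
socket [([224.0, 201.0], 0.69), ([308.0, 179.0], 0.43)]
```

Run:
```python
import cv2
for f in("t0","s0"):
    im=cv2.imread(f'pics/{f}.png'); cv2.imwrite(f'pics/{f}b.png',cv2.resize(im,(800,600),interpolation=cv2.INTER_CUBIC))
```

```text
(no output)
```

View pics/t0b.png

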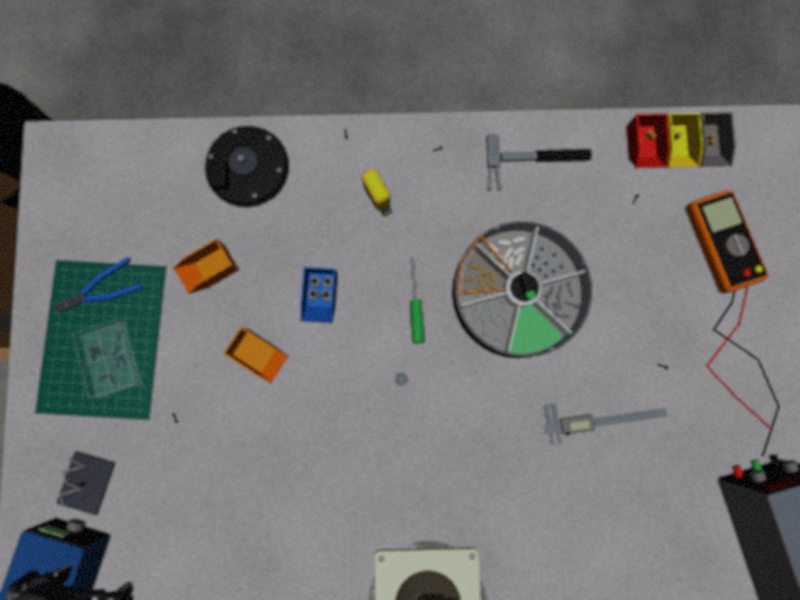

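View pics/s0b.png

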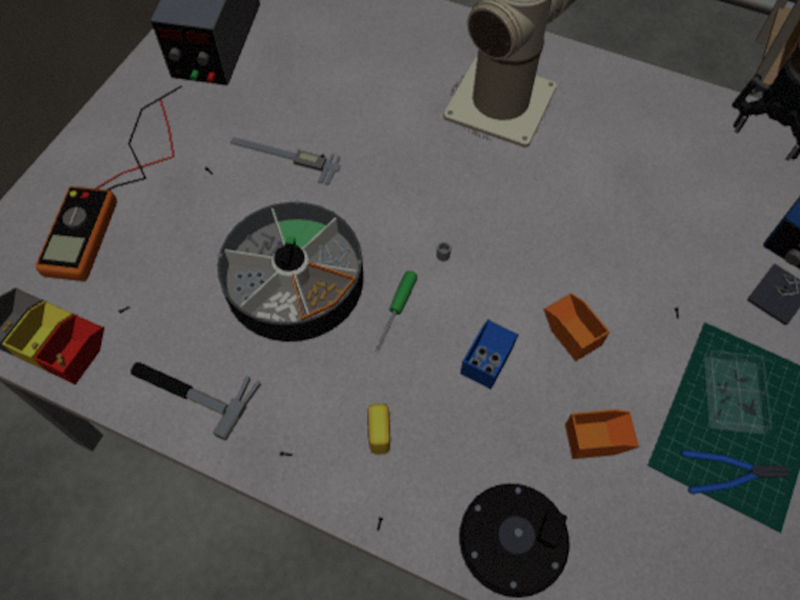

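The blue bin (top 223,206; scene 342,247) is the only blue open-front bin. It holds the nuts, and its front faces the robot. The two orange bins (top 144,186 and 179,248) are look-alikes. The green compartment is about two clicks CCW of the orange-collared opening. Next I'll measure these.

```bash
cat >> h.py <<'E'
def bluemask(im):
    h=cv2.cvtColor(im,cv2.COLOR_RGB2HSV); return cv2.inRange(h,(105,130,50),(125,255,255))
E
python3 - <<'E'
from h import *
def lm(c,l): return [(r["centre"],round(r["p"],2)) for r in landmark_of(c,l)]
T=read_camera("top");S=read_camera("scene")
d=tri(("top",lm("top","dial_grip")[0][0]),("scene",lm("scene","dial_grip")[0][0])); print("dial",d)
print("planes",at("top",lm("top","dial_grip")[0][0],.091),at("scene",lm("scene","dial_grip")[0][0],.091))
print("opening",at("top",lm("top","opening")[0][0],.071),at("scene",lm("scene","opening")[0][0],.071))
for c in("top","scene"):
    for l,z in(("bin_c",.0275),("bin_lip",.034)):
        print(c,l,[(np.round(at(c,u,z)[:2],3).tolist(),p) for u,p in lm(c,l)])
    im=T if c=="top" else S
    h=cv2.cvtColor(im,cv2.COLOR_RGB2HSV); g=cv2.inRange(h,(45,110,70),(80,255,255))
    n,L,st,ce=cv2.connectedComponentsWithStats(g)
    for i in range(1,n):
        if st[i,4]>40: print(c,"green",ce[i],st[i],at(c,ce[i],.025)[:2])
    o=cv2.inRange(h,(5,120,60),(20,255,255));n,L,st,ce=cv2.connectedComponentsWithStats(cv2.dilate(o,np.ones((3,3))))
    for i in range(1,n):
        if st[i,4]>40: print(c,"orange",ce[i],st[i])
    for l,z in(("driver_grip",.013),("tape_c",.033),("caliper",.007),("socket",0)):
        print(c,l,[(np.round(at(c,u,z)[:2],3).tolist(),p) for u,p in lm(c,l)])
a=cv2.resize(T[140:270,140:430],None,fx=2.7,fy=2.7,interpolation=3); b=cv2.resize(S[130:290,140:430],None,fx=2.0,fy=2.0,interpolation=3)
b=cv2.copyMakeBorder(b,0,0,0,a.shape[1]-b.shape[1],0)
c=np.vstack([a[:280],b]); print(c.shape); cv2.imwrite("pics/c1.png",c[:600,:,::-1])
E
```

```text
dial [ 0.56320227 -0.20053884  0.08234623]
planes [ 0.56138933 -0.19688552  0.091     ] [ 0.56783488 -0.19862962  0.091     ]
opening [ 0.60484857 -0.12419951  0.071     ] [ 0.60661108 -0.11940207  0.071     ]
top bin_c [([0.585, 0.189], 0.94), ([0.637, 0.404], 0.76), ([0.472, 0.323], 0.67)]
top bin_lip [([0.605, 0.456], 0.73), ([0.522, 0.197], 0.64), ([0.43, 0.258], 0.58)]
top green [291.58139535 224.92093023] [288 210   9  30 215] [0.51484447 0.00578068]
top green [373.09654179 231.91642651] [358 214  35  33 694] [ 0.49057779 -0.21530406]
top orange [467.2125   98.56875] [464  79   7  38 160]
top orange [453.86885246  94.54918033] [444  89  18  13 122]
top orange [503.31881676 171.89975349] [ 480  132   58   73 1217]
top orange [334.05681818 169.78409091] [327 164  15  14  88]
top orange [143.18823529 186.20090498] [ 121  167   46   39 1105]
top orange [321.53658537 190.02439024] [320 184   4  13  41]
top orange [336.63274336 200.8539823 ] [319 190  35  17 226]
top orange [178.78618114 247.89262372] [ 156  228   46   41 1071]
top orange [  2.46376812 246.34782609] [  0 241   6  12 
[... 362 characters left out ...]
185] [196 154  31  19 357] [ 0.4861376 -0.2211585]
scene green [282.08636364 202.92727273] [274 190  17  28 220] [0.52094757 0.00855519]
scene orange [ 52.49421193 167.47907391] [  24  130   57   68 1123]
scene orange [225.25454545 203.4974026 ] [204 183  46  42 770]
scene orange [402.89599438 227.82431483] [ 380  205   48   48 1423]
scene orange [ 33.51948052 238.19480519] [ 22 219  31  41 231]
scene orange [ 41.64383562 251.19178082] [ 38 246   9  11  73]
scene orange [420.42939297 303.01469649] [ 395  286   53   36 1565]
scene driver_grip [([0.533, 0.004], 0.8)]
scene tape_c [([0.778, 0.078], 0.56)]
scene caliper [([0.32, -0.339], 0.87)]
scene socket [([0.418, 0.041], 0.58)]
(600, 783, 3)
```

View pics/c1.png

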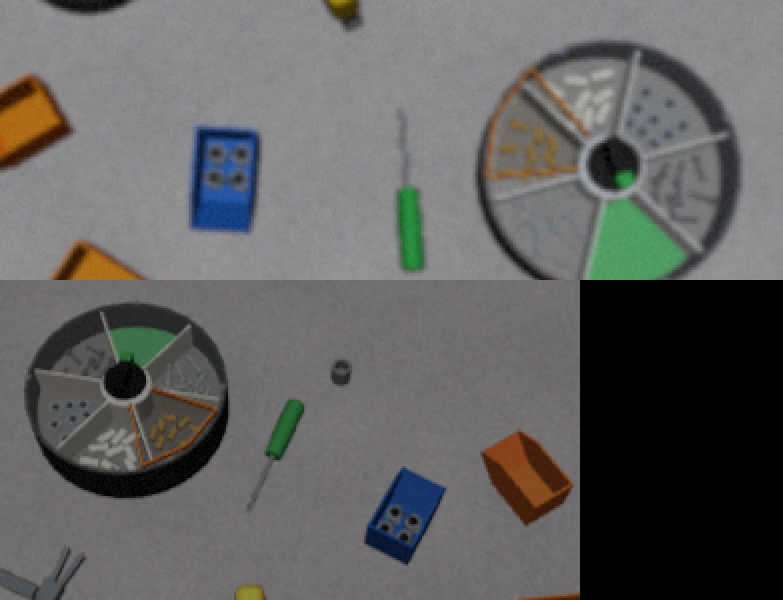

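Run:
```python
from h import *
from scipy.optimize import minimize
ims={"top":read_camera("top"),"scene":read_camera("scene")}
box={"top":(312,155,362,225),"scene":(198,178,256,230)}
gbox={"top":(355,210,396,250),"scene":(190,150,232,176)}
DT={}; G={}
for c,im in ims.items():
    h=cv2.cvtColor(im,cv2.COLOR_RGB2HSV); o=cv2.inRange(h,(5,110,50),(20,255,255))
    m=np.zeros_like(o);x0,y0,x1,y1=box[c]; m[y0:y1,x0:x1]=o[y0:y1,x0:x1]; G[c]=m
    DT[c]=np.minimum(cv2.distanceTransform(255-m,cv2.DIST_L2,5),8)
def outline(ax,ay,th,z):
    a=np.radians(28); t=th+np.linspace(-a,a,40); P=[(ax+.117*np.cos(u),ay+.117*np.sin(u),z) for u in t]
    for s in(-a,a): P+= [(ax+r*np.cos(th+s),ay+r*np.sin(th+s),z) for r in np.linspace(.036,.117,30)]
    return np.array(P)
def proj(c,P):
    p,M,t=cam(c); q=(P-t)@M; return np.c_[p["fx"]*q[:,0]/q[:,2]+p["cx"],p["fy"]*q[:,1]/q[:,2]+p["cy"]].astype(np.float32)
def cost(v):
    s=0
    for c in ims:
        uv=proj(c,outline(*v,.079)); s+=cv2.remap(DT[c].astype(np.float32),uv[:,0],uv[:,1],cv2.INTER_LINEAR).mean()
    return s
best=min((minimize(cost,[.564,-.198,np.radians(a)],method="Nelder-Mead",options=dict(initial_simplex=[[.564,-.198,np.radians(a)],[.572,-.198,np.radians(a)],[.564,-.19,np.radians(a)],[.564,-.198,np.radians(a+6)]])) for a in(50,57,62,67,72)),key=lambda r:r.fun)
ax,ay,th=best.x; print(best.x,np.degrees(th),best.fun, "open",ax+.08*np.cos(th),ay+.08*np.sin(th))
for c,im in ims.items():
    h=cv2.cvtColor(im,cv2.COLOR_RGB2HSV); g=cv2.inRange(h,(45,90,60),(85,255,255)); x0,y0,x1,y1=gbox[c]; m=np.zeros_like(g); m[y0:y1,x0:x1]=g[y0:y1,x0:x1]
    v,u=np.nonzero(m); P=np.array([at(c,(a,b),.024) for a,b in zip(u,v)]); r=np.hypot(P[:,0]-ax,P[:,1]-ay); an=np.degrees(np.arctan2(P[:,1]-ay,P[:,0]-ax))%360
    for lo in(.05,.07,.09): k=(r>lo)&(r<lo+.02); print(c,lo,np.percentile(an[k],[2,50,98]).round(1))
    print(c,"grip",pix(c,(ax,ay,.104)))
    # bar green end
    x,y=np.array(pix(c,(ax,ay,.1))).astype(int); m=np.zeros_like(g); m[y-16:y+16,x-14:x+14]=g[y-16:y+16,x-14:x+14]; n,L,st,ce=cv2.connectedComponentsWithStats(m)
    for i in range(1,n): q=at(c,ce[i],.1); print("bargreen",st[i,4],ce[i],q[:2]-[ax,ay],np.degrees(np.arctan2(q[1]-ay,q[0]-ax))%360)
```

```text
[ 0.57131596 -0.18693399  1.14410115] 65.55216746275414 0.6764305830001831 open 0.6044251285342042 -0.11410691446380407
top 0.05 [180.3 201.8 222.1]
top 0.07 [176.9 199.4 222.7]
top 0.09 [175.3 199.1 222.3]
top grip [np.float64(367.31629866078225), np.float64(198.18000128579652)]
bargreen 38 [370.73684211 205.65789474] [-0.01889533 -0.00863218] 204.55292040405413
scene 0.05 [192.  199.9 214.9]
scene 0.07 [186.5 203.6 220.6]
scene 0.09 [181.9 201.6 221. ]
scene grip [np.float64(201.6052081238775), np.float64(174.6229609334156)]
bargreen 199 [206.4321608  164.36683417] [-0.03374382 -0.00528339] 188.89874648915068
```

```bash
python3 -m crank '0.0854 -0.035 -0.030 0 -4; 0.0854 -0.075 -0.067 0 -9; 0.0854 -0.112 -0.1 0 -13; 0.0854 -0.15 -0.134 0 -18; 0.0854 -0.187 -0.167 0 -22; 0.0854 -0.225 -0.2 0 -26; 0.0854 -0.262 -0.235 0 -30; 0.0854 -0.30 -0.268 0 -35' 25; python3 -c "
from bench import robot
o=robot.observe();print(o['joints'].round(3),o['tcp_rot'].round(3))"
```

```text
clock: 3.1
tcp_pos: [0.3511, 0.1436, 0.2316]
tcp_rot: [3.141, 0.001, -2.794]
ft_force: [1.8, 0.0, 0.1]
finger_gap: 0.0854
[ 3.880e-01 -1.000e-03 -2.730e-01  1.298e+00  0.000e+00  4.000e-02] [ 3.141e+00  1.000e-03 -2.794e+00]
```

```bash
python3 -m crank '0.0854 -0.012 -0.05 0 0; 0.0854 -0.024 -0.105 0 0; 0.0854 -0.036 -0.16 0 0; 0.0854 -0.048 -0.215 0 0; 0.0854 -0.06 -0.27 0 0; 0.0854 -0.072 -0.325 0.02 0; 0.0854 -0.088 -0.39 0.05 0; 0.0854 -0.088 -0.39 0.07 0'
python3 - <<'E'
from h import *
T=save("top","t1.png");S=save("scene","s1.png")
a=cv2.resize(T[140:260,305:425],(400,400),interpolation=3);b=cv2.resize(S[110:250,130:270],(400,400),interpolation=3)
cv2.imwrite("pics/c2.png",np.hstack([a,b])[:,:,::-1])
o=robot.observe();print(o['tcp_pos'],o['joints'])
for c in("top","scene"): print(pix(c,o['tcp_pos']),pix(c,(.567,-.191,.091)))
E
```

```text
clock: 4.1
tcp_pos: [0.5683, -0.1963, 0.1599]
tcp_rot: [-3.141, 0.001, -2.797]
ft_force: [-0.5, 1.3, 0.0]
finger_gap: 0.0856
[ 0.56517004 -0.19381836  0.15764713] [-3.30742222e-01  4.76498449e-01  1.53869637e-01  1.25440004e+00
  7.33102275e-04 -6.76448069e-01]
[np.float64(374.9920157532979), np.float64(197.0625818973458)] [np.float64(367.9091336206066), np.float64(200.6031197002038)]
[np.float64(197.42977554535727), np.float64(159.49737120064864)] [np.float64(201.66171911105943), np.float64(175.5226536596943)]
```

View pics/c2.png

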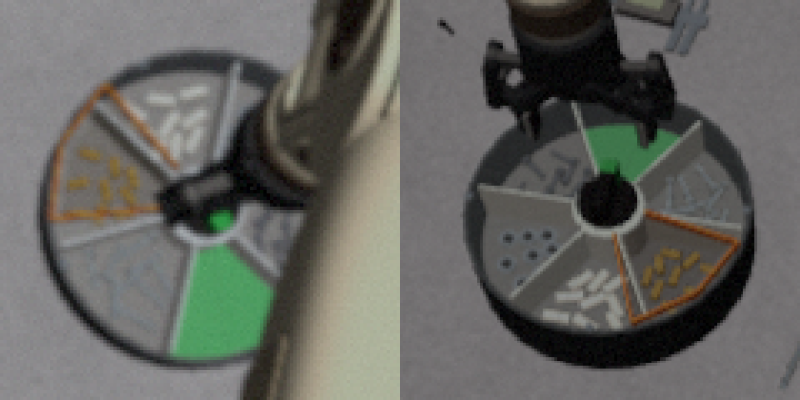

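Run:
```python
from h import *
print(at("top",(367,202),.071),at("scene",(201.75,181),.071))
# rim ring check, sector corner, by projecting model for candidate axes
for ax,ay in((.571,-.187),(.566,-.193)):
  for c,(x0,y0,s) in(("top",(305,140,.3)),("scene",(130,110,.35))):
    f=lambda P:[round((pix(c,P)[0]-x0)/s+(400 if c=="scene" else 0)),round((pix(c,P)[1]-y0)/s)]
    print(ax,c,"hub",f((ax,ay,.071)),"rim N E S W",[f((ax+.128*a,ay+.128*b,.071)) for a,b in((1,0),(0,-1),(-1,0),(0,1))],
     "collar60/65",[[f((ax+.117*np.cos(np.radians(t+d)),ay+.117*np.sin(np.radians(t+d)),.081)) for d in(-28,28)] for t in(60,65)])
```

```text
[ 0.56636636 -0.19284058  0.071     ] [ 0.57116737 -0.1913568   0.071     ]
0.571 top hub [199, 201] rim N E S W [[191, 43], [361, 197], [207, 364], [37, 205]] collar60/65 [[[117, 77], [52, 197]], [[107, 84], [53, 210]]]
0.571 scene hub [609, 204] rim N E S W [[537, 322], [484, 154], [676, 97], [740, 257]] collar60/65 [[[617, 316], [726, 250]], [[629, 314], [731, 241]]]
0.566 top hub [207, 207] rim N E S W [[199, 49], [369, 203], [215, 370], [45, 211]] collar60/65 [[[125, 83], [60, 203]], [[115, 90], [60, 216]]]
0.566 scene hub [606, 198] rim N E S W [[533, 315], [481, 147], [673, 90], [736, 250]] collar60/65 [[[613, 309], [722, 243]], [[625, 307], [727, 234]]]
```

```bash
python3 -m crank '0.07 -0.005 0.002 0.03 0; 0.06 -0.005 0.002 0.06 0; 0.05 -0.005 0.002 0.076 0; 0.04 -0.005 0.002 0.076 0; 0.0 -0.005 0.002 0.076 0;0.0 -0.005 0.002 0.076 0;0.0 -0.005 0.002 0.076 0' 30; python3 -c "
from bench import robot
o=robot.observe();print(o['joints'].round(3),o['tcp_pos'],o['ft_force'],o['moment'])"
```

```text
clock: 5.08
tcp_pos: [0.5701, -0.191, 0.0836]
tcp_rot: [3.14, -0.002, -2.797]
ft_force: [0.4, -2.4, 4.6]
finger_gap: 0.0135
[-0.323  0.537  0.05   1.086 -0.    -0.668] [ 0.57011173 -0.19101495  0.08357402] [ 0.36166609 -2.36743474  4.59700978] [-0.42901239  0.02125161 -0.11367666]
```

```bash
python3 -m crank '0 0 0 0 10; 0 0 0 0 20; 0 0 0 0 30; 0 0 0 0 40;0 0 0 0 50;0 0 0 0 60;0 0 0 0 70;0 0 0 0 80' 40; python3 -m crank '0 0 0 0 10; 0 0 0 0 20; 0 0 0 0 30; 0 0 0 0 40;0 0 0 0 50;0 0 0 0 54;0 0 0 0 54'; python3 -c "
from bench import robot
o=robot.observe();print(o['joints'].round(3),o['tcp_pos'],o['ft_force'],o['moment'],o['tcp_rot'])"
```

```text
clock: 6.08
tcp_pos: [0.5704, -0.1905, 0.0837]
tcp_rot: [-3.141, -0.002, 2.086]
ft_force: [1.1, 0.6, -0.6]
finger_gap: 0.0129
clock: 6.95
tcp_pos: [0.5708, -0.1904, 0.0836]
tcp_rot: [-3.14, -0.002, 1.144]
ft_force: [2.2, -1.2, -1.4]
finger_gap: 0.0131
[-0.323  0.537  0.051  1.085  0.002  1.675] [ 0.57080154 -0.19040728  0.08361803] [ 2.16565607 -1.2390753  -1.36588326] [-0.22760503 -0.48294292 -0.04489918] [-3.14014826e+00 -1.69812076e-03  1.14390272e+00]
```

```bash
python3 -m crank '0.04 0 0 0 0;0.06 0 0 0 0; 0.06 0 0 -0.05 0; 0.06 0 0 -0.1 0;0.06 0 0 -0.16 -10;0.06 0 0 -0.21 -20; 0.06 0 0 -0.25 -30;0.06 0 0 -0.25 -40'; python3 -c "
from bench import robot
o=robot.observe();print(o['joints'].round(3),o['tcp_pos'],o['ft_force'],o['moment'],o['tcp_rot'])"
```

```text
clock: 7.95
tcp_pos: [0.5722, -0.1913, 0.3385]
tcp_rot: [3.135, 0.002, 1.848]
ft_force: [0.7, 0.3, -0.2]
finger_gap: 0.0601
[-0.324  0.447  0.575  1.692  0.002  0.97 ] [ 0.57220264 -0.19125129  0.33852151] [ 0.740138   0.2617084 -0.2056782] [-0.06446533  0.02226744 -0.03508117] [3.13450329e+00 2.40538729e-03 1.84832082e+00]
```

```bash
python3 -m crank '0.06 0.034 0.042 -0.01 -5; 0.06 0.067 0.084 -0.02 -10; 0.06 0.1 0.126 -0.03 -20; 0.06 0.134 0.168 -0.04 -30;0.06 0.168 0.21 -0.05 -40;0.06 0.2 0.25 -0.06 -50; 0.06 0.234 0.292 -0.08 -60;0.06 0.268 0.336 -0.1 -70'; python3 -c "
from bench import robot
o=robot.observe();print(o['joints'].round(3),o['tcp_pos'],o['ft_force'],o['moment'],o['tcp_rot'])"
python3 - <<'E'
from h import *
T=save("top","t2.png");S=save("scene","s2.png")
a=cv2.resize(T[140:260,305:425],(400,400),interpolation=3);b=cv2.resize(S[110:250,130:270],(400,400),interpolation=3)
cv2.imwrite("pics/c3.png",np.hstack([a,b])[:,:,::-1])
E
```

```text
clock: 8.95
tcp_pos: [0.7158, 0.112, 0.3626]
tcp_rot: [3.13, 0.057, 3.077]
ft_force: [0.6, 0.2, 0.6]
finger_gap: 0.0605
[ 1.560e-01  8.050e-01  1.274e+00  1.982e+00 -1.000e-03  2.200e-01] [0.71580671 0.1119706  0.36264294] [0.57019856 0.23102146 0.57768792] [0.01579189 0.07434767 0.09855382] [3.13022197 0.05702953 3.07693771]
```

View pics/c3.png

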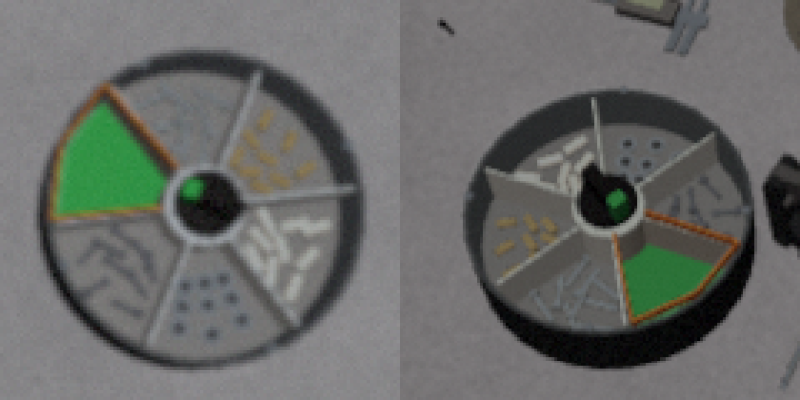

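The dial is done: green fills the opening and the tray walls line up with the collar. The tool also tilts outward when pushed past its reach, so I'll try using that for the pouring tilt.

```bash
python3 -m crank '0.0854 -0.06 0 -0.02 0; 0.0854 -0.12 0 -0.04 0; 0.0854 -0.18 0 -0.06 0; 0.0854 -0.24 0 -0.08 0; 0.0854 -0.3 0 -0.1 0'; python3 -c "
from bench import robot
o=robot.observe();print(o['joints'].round(3),o['tcp_pos'],o['tcp_rot'])"; python3 -m crank '0.0854 -0.06 0 -0.06 0; 0.0854 -0.12 0 -0.12 0; 0.0854 -0.18 0 -0.18 0'; python3 -c "
from bench import robot
o=robot.observe();print(o['joints'].round(3),o['tcp_pos'],o['tcp_rot'])"
```

```text
clock: 9.68
tcp_pos: [0.7639, 0.0833, 0.3361]
tcp_rot: [3.119, 0.114, 3.072]
ft_force: [-0.1, 0.5, -0.3]
finger_gap: 0.0857
[0.108 0.845 1.274 1.884 0.002 0.176] [0.76388962 0.08331729 0.3361285 ] [3.11896972 0.11385055 3.07200607]
clock: 10.05
tcp_pos: [0.7601, 0.0658, 0.3812]
tcp_rot: [3.109, 0.175, 3.07]
ft_force: [-0.3, 0.4, 0.2]
finger_gap: 0.0854
[0.084 0.787 1.275 1.881 0.005 0.153] [0.76009451 0.06582819 0.38118227] [3.1091681  0.1750668  3.07015286]
```

```bash
cat > kin.py <<'E'
import numpy as np
from scipy.optimize import least_squares
D=np.array([[.2414,.0037,1.3352,.4994,.2304],[-.001,-.273,1.298,.3793,.2316],[.4765,.1539,1.2544,.5975,.1576],[.537,.05,1.086,.6013,.0836],[.447,.575,1.692,.6033,.3385],[.805,1.274,1.982,.7245,.3626],[.845,1.274,1.884,.7684,.3361],[.787,1.275,1.881,.7629,.3812]])
def fk(v,q):
    z0,a,al,b,be,c=v; q2,q3,q4=q; f=q2-q3; p=f+q4
    return np.array([a*np.sin(q2+al)+b*np.cos(f+be)+c*np.cos(p), z0+a*np.cos(q2+al)-b*np.sin(f+be)-c*np.sin(p)])
s=least_squares(lambda v:np.concatenate([fk(v,d[:3])-d[3:] for d in D]),[.28,.32,0,.28,0,.2]); V=s.x
lo=[-1.05,-1.09,-1.99];hi=[1.87,1.28,2.15]
def ik(r,z,tilt):
    best=None
    for g in([.5,0,1],[.3,-.5,0],[0,-1,.5],[1,.8,.5]):
        t=least_squares(lambda q:np.r_[(fk(V,q)-[r,z])*10,q[0]-q[1]+q[2]-np.pi/2+tilt],g,bounds=(lo,hi))
        if best is None or t.cost<best.cost:best=t
    return best.x,best.cost
def elbow_wrist(q):
    z0,a,al,b,be,c=V;f=q[0]-q[1]
    e=np.array([a*np.sin(q[0]+al),z0+a*np.cos(q[0]+al)]); return e,e+b*np.array([np.cos(f+be),-np.sin(f+be)])
E
python3 - <<'E'
from kin import *
print(V,np.abs(s.fun).max())
for t in(75,80,85,90):
  for r in(.55,.6,.65):
    for z in(.16,.18): q,c=ik(r,z,np.radians(t)); e,w=elbow_wrist(q); print(t,r,z,q.round(2),round(c,5),e.round(2),w.round(3))
E
```

```text
[ 2.40878924e-01  4.93060195e-01  9.34598596e-05  3.91655777e-01
 -2.04947152e-02  4.04846651e-01] 0.00011841540162255138
75 0.55 0.16 [ 0.12 -1.09 -0.69] 0.03667 [0.06 0.73] [0.205 0.366]
75 0.55 0.18 [ 0.08 -1.09 -0.67] 0.0292 [0.04 0.73] [0.199 0.376]
75 0.6 0.16 [ 0.37 -1.09 -1.07] 0.00868 [0.18 0.7 ] [0.229 0.313]
75 0.6 0.18 [ 0.31 -1.09 -1.04] 0.00589 [0.15 0.71] [0.225 0.325]
75 0.65 0.16 [ 0.57 -1.04 -1.35] 0.0 [0.27 0.66] [0.259 0.265]
75 0.65 0.18 [ 0.49 -1.03 -1.26] 0.0 [0.23 0.68] [0.259 0.285]
80 0.55 0.16 [ 0.13 -1.09 -0.7 ] 0.06294 [0.06 0.73] [0.206 0.365]
80 0.55 0.18 [ 0.08 -1.09 -0.68] 0.05304 [0.04 0.73] [0.2   0.375]
80 0.6 0.16 [ 0.38 -1.09 -1.1 ] 0.02267 [0.18 0.7 ] [0.23  0.309]
80 0.6 0.18 [ 0.33 -1.09 -1.07] 0.01808 [0.16 0.71] [0.226 0.322]
80 0.65 0.16 [ 0.71 -1.06 -1.59] 0.0 [0.32 0.62] [0.251 0.23 ]
80 0.65 0.18 [ 0.63 -1.06 -1.51] 0.0 [0.29 0.64] [0.251 0.25 ]
85 0.55 0.16 [ 0.14 -1.09 -0.72] 0.09624 [0.07 0.73] [0.207 0.363]
85 0.55 0.18 [ 0.09 -1.09 -0.69] 0.08393 [0.04 0.73] [0.2   0.374]
85 0.6 0.16 [ 0.4  -1.09 -1.13] 0.04311 [0.19 0.69] [0.232 0.305]
85 0.6 0.18 [ 0.35 -1.09 -1.1 ] 0.03682 [0.17 0.7 ] [0.228 0.318]
85 0.65 0.16 [ 0.85 -1.06 -1.82] 0.0 [0.37 0.57] [0.247 0.195]
85 0.65 0.18 [ 0.77 -1.07 -1.75] 0.0 [0.34 0.59] [0.247 0.215]
90 0.55 0.16 [ 0.14 -1.09 -0.73] 0.13655 [0.07 0.73] [0.208 0.362]
90 0.55 0.18 [ 0.09 -1.09 -0.71] 0.12185 [0.05 0.73] [0.201 0.372]
90 0.6 0.16 [ 0.43 -1.09 -1.18] 0.06984 [0.2  0.69] [0.233 0.299]
90 0.6 0.18 [ 0.37 -1.09 -1.13] 0.062 [0.18 0.7 ] [0.229 0.313]
90 0.65 0.16 [ 0.96 -1.05 -1.99] 0.00012 [0.4  0.52] [0.245 0.166]
90 0.65 0.18 [ 0.91 -1.06 -1.97] 0.0 [0.39 0.54] [0.245 0.18 ]
```

```bash
python3 -m crank '0.0854 0.06 0 -0.01 0; 0.0854 0.12 0 -0.02 0; 0.0854 0.18 0 -0.03 0; 0.0854 0.24 0 -0.04 0; 0.0854 0.3 0 -0.05 0; 0.0854 0.36 0 -0.06 0; 0.0854 0.42 0 -0.08 0; 0.0854 0.48 0 -0.08 0'; python3 -c "
from bench import robot
o=robot.observe();print(o['joints'].round(3),o['tcp_pos'],o['tcp_rot'])"; python3 -m crank '0.0854 0.06 0 0 0; 0.0854 0.12 0 0.0 0; 0.0854 0.18 0 0.0 0; 0.0854 0.24 0 0 0'; python3 -c "
from bench import robot
o=robot.observe();print(o['joints'].round(3),o['tcp_pos'],o['tcp_rot'])"
```

```text
clock: 11.05
tcp_pos: [0.298, 0.0961, 0.3803]
tcp_rot: [3.107, 0.18, 3.069]
ft_force: [-0.2, 1.0, 0.3]
finger_gap: 0.0855
[ 0.352 -0.298 -0.148  1.542 -0.042  0.418] [0.29800565 0.09614188 0.38028961] [3.10654164 0.17950949 3.06904459]
clock: 11.55
tcp_pos: [0.1003, 0.1147, 0.3457]
tcp_rot: [3.102, 0.175, 3.067]
ft_force: [-0.6, 1.6, 0.2]
finger_gap: 0.0857
[ 1.158 -0.587 -0.365  1.696 -0.152  1.222] [0.10027889 0.11474393 0.34569109] [3.10233805 0.17497354 3.06677146]
```

```bash
python3 -m crank '0.0854 -0.04 0.01 0.015 0; 0.0854 -0.09 0.02 0.035 0; 0.0854 -0.14 0.03 0.06 0; 0.0854 -0.2 0.045 0.09 0; 0.0854 -0.25 0.06 0.12 0; 0.0854 -0.3 0.07 0.155 0; 0.0854 -0.355 0.08 0.185 0; 0.0854 -0.41 0.095 0.21 0'
python3 - <<'E'
from h import *
o=robot.observe();print(o['joints'].round(3),o['tcp_pos'],o['tcp_rot'])
M=R.from_euler('xyz',o['tcp_rot']).as_matrix(); print(M.round(3))
T=save("top","t3.png");S=save("scene","s3.png")
for c in("top","scene"):
    for l,z in(("bin_c",.0275),("bin_lip",.034)): print(c,l,[(np.round(at(c,r["centre"],z)[:2],3).tolist(),round(r["p"],2)) for r in landmark_of(c,l)][:4])
a=cv2.resize(T[150:270,150:290],(466,400),interpolation=3);b=cv2.resize(S[180:300,280:380],(333,400),interpolation=3)
cv2.imwrite("pics/c4.png",np.hstack([a,b])[:,:,::-1])
E
```

```text
clock: 12.55
tcp_pos: [0.5446, 0.184, 0.2154]
tcp_rot: [3.102, 0.176, 3.066]
ft_force: [0.2, 0.0, 1.5]
finger_gap: 0.0853
[ 0.344  0.258 -0.031  1.104 -0.035  0.413] [0.54457916 0.18397165 0.21544772] [3.10154127 0.17643904 3.06616721]
[[-0.982  0.068  0.178]
 [ 0.074  0.997  0.027]
 [-0.176  0.039 -0.984]]
top bin_c [([0.632, 0.397], 0.74), ([0.581, 0.191], 0.7)]
top bin_lip [([0.523, 0.187], 0.88), ([0.602, 0.46], 0.85), ([0.777, 0.072], 0.62)]
scene bin_c [([0.471, 0.321], 0.79), ([0.643, 0.388], 0.79), ([0.587, 0.195], 0.67)]
scene bin_lip [([0.437, 0.268], 0.76), ([0.525, 0.202], 0.63), ([0.603, 0.453], 0.56)]
```

View pics/c4.png

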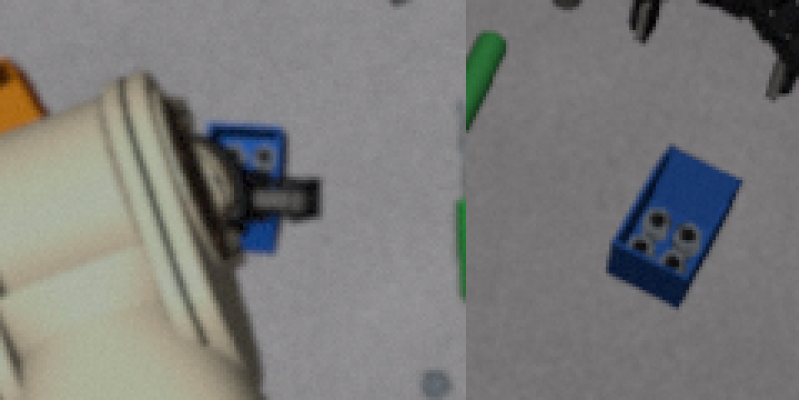

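```bash
python3 -m crank '0.0854 -0.008 0.003 0.055 0; 0.0854 -0.008 0.003 0.105 0; 0.0854 -0.008 0.003 0.15 0; 0.0854 -0.008 0.003 0.18 0; 0.0854 -0.008 0.003 0.202 0;0.0854 -0.008 0.003 0.202 0; 0.045 -0.008 0.003 0.202 0; 0.045 -0.008 0.003 0.202 0' 60;  python3 -m crank '0.045 0 0 0 0; 0.045 0 0 -0.02 0; 0.045 0 0 -0.05 0; 0.045 0 0 -0.1 0;0.045 0 0 -0.15 0; 0.045 0 0 -0.15 0'; python3 -c "
from bench import robot
o=robot.observe();print(o['joints'].round(3),o['tcp_pos'],o['tcp_rot'],o['ft_force'],o['moment'])"
```

```text
clock: 13.85
tcp_pos: [0.5874, 0.1927, 0.0224]
tcp_rot: [3.099, 0.181, 3.067]
ft_force: [-3.3, 1.1, 7.3]
finger_gap: 0.0595
clock: 14.6
tcp_pos: [0.5627, 0.1894, 0.1757]
tcp_rot: [3.095, 0.19, 3.066]
ft_force: [1.3, 0.1, -2.7]
finger_gap: 0.0595
[ 0.342  0.308 -0.072  0.998 -0.034  0.41 ] [0.56271659 0.18943254 0.17570037] [3.09505053 0.1900462  3.06625956] [ 1.31013667  0.14750651 -2.74385065] [-0.03825377  0.26217059 -0.00256502]
```

```bash
python3 -m crank '0.045 -0.01 -0.02 -0.03 8; 0.045 -0.03 -0.05 -0.06 18; 0.045 -0.05 -0.09 -0.09 28; 0.045 -0.07 -0.13 -0.12 38;0.045 -0.095 -0.17 -0.15 48; 0.045 -0.12 -0.215 -0.18 58;0.045 -0.14 -0.26 -0.205 68;0.045 -0.165 -0.302 -0.231 78';python3 -m crank '0.045 0 0 0 10;0.045 0 0 0 20;0.045 0 0 0 30;0.045 0 0 0 40;0.045 0 0 0 50;0.045 0 0 0 60;0.045 0 0 0 70;0.045 0 0 0 80'
python3 - <<'E'
from h import *
o=robot.observe();print(o['joints'].round(3),o['tcp_pos'],o['tcp_rot'])
print(R.from_euler('xyz',o['tcp_rot']).as_matrix().round(3))
E
```

```text
clock: 15.6
tcp_pos: [0.6598, -0.1329, 0.4188]
tcp_rot: [2.948, -0.007, 1.704]
ft_force: [1.1, -0.1, -0.5]
finger_gap: 0.0592
clock: 16.6
tcp_pos: [0.6597, -0.1331, 0.4165]
tcp_rot: [3.118, -0.188, 0.303]
ft_force: [-0.5, -0.1, -2.2]
finger_gap: 0.0594
[-0.233  0.502  0.851  1.745  0.075  2.614] [ 0.65968849 -0.13306024  0.41645634] [ 3.11778018 -0.18823257  0.30308701]
[[ 0.938  0.294  0.186]
 [ 0.293 -0.955  0.033]
 [ 0.187  0.023 -0.982]]
```

```bash
cat > st.py <<'E'
from h import *
o=robot.observe();print(o['joints'].round(3),o['tcp_pos'].round(3))
M=R.from_euler('xyz',o['tcp_rot']).as_matrix(); z=M[:,2]; az=np.arctan2(o['tcp_pos'][1],o['tcp_pos'][0])
rad=np.array([np.cos(az),np.sin(az),0]); tan=np.array([-np.sin(az),np.cos(az),0])
print("tilt",np.degrees(np.arccos(-z[2])).round(1),"lean az",np.degrees(np.arctan2(z[1],z[0])).round(1),"tcp az",np.degrees(az).round(1),"r",np.hypot(*o['tcp_pos'][:2]).round(3))
print("rad",(M.T@rad).round(3),"tan",(M.T@tan).round(3),"up",M[2].round(3), "wx",M[0].round(3),"wy",M[1].round(3))
E
python3 -m crank '0.045 0.04 0.02 -0.032 0;0.045 0.082 0.04 -0.064 0;0.045 0.123 0.06 -0.096 0;0.045 0.164 0.08 -0.128 0;0.045 0.205 0.1 -0.16 0;0.045 0.246 0.12 -0.19 0;0.045 0.29 0.14 -0.222 0;0.045 0.33 0.16 -0.254 0'; python3 st.py
```

```text
clock: 17.6
tcp_pos: [0.5868, -0.1231, 0.5379]
tcp_rot: [3.125, -0.182, 0.303]
ft_force: [-0.3, -0.3, -2.3]
finger_gap: 0.0593
[-0.248  0.531  1.274  2.149  0.081  2.599] [ 0.587 -0.123  0.538]
tilt 10.5 lean az 12.2 tcp az -11.8 r 0.6
rad [0.858 0.485 0.166] tan [ 0.48  -0.874  0.074] up [ 0.181  0.016 -0.983] wx [0.939 0.296 0.178] wy [ 0.293 -0.955  0.039]
```

```bash
python3 -m crank '0.045 0.046 0.027 0.021 0;0.045 0.092 0.054 0.042 0;0.045 0.138 0.08 0.064 0;0.045 0.184 0.11 0.085 0;0.045 0.23 0.136 0.1 0;0.045 0.276 0.163 0.1 0;0.045 0.322 0.19 0.1 0;0.045 0.368 0.218 0.1 0'; python3 st.py
```

```text
clock: 18.6
tcp_pos: [0.599, -0.1356, 0.5072]
tcp_rot: [-3.129, -0.143, 0.303]
ft_force: [-0.3, -0.4, -1.7]
finger_gap: 0.0591
[-0.266  0.583  1.275  2.149  0.088  2.577] [ 0.599 -0.136  0.507]
tilt 8.2 lean az 22.6 tcp az -12.8 r 0.614
rad [0.856 0.503 0.116] tan [ 0.497 -0.864  0.083] up [ 0.142 -0.013 -0.99 ] wx [0.945 0.3   0.132] wy [ 0.295 -0.954  0.055]
```

```bash
python3 -m crank '0.045 0.025 0.018 0.036 8;0.045 0.055 0.04 0.08 16;0.045 0.085 0.06 0.12 26;0.045 0.115 0.08 0.15 26'; python3 st.py
```

```text
clock: 19.1
tcp_pos: [0.739, -0.1662, 0.3608]
tcp_rot: [-3.068, -0.137, -0.157]
ft_force: [-1.1, 0.2, -1.9]
finger_gap: 0.0592
[-0.256  0.812  1.273  1.903  0.087  3.043] [ 0.739 -0.166  0.361]
tilt 8.9 lean az 19.5 tcp az -12.7 r 0.757
rad [0.989 0.075 0.131] tan [ 0.064 -0.995  0.082] up [ 0.136 -0.073 -0.988] wx [ 0.979 -0.146  0.146] wy [-0.154 -0.987  0.052]
```

```bash
python3 -m crank '0.045 0.054 0 -0.03 0;0.045 0.108 0 -0.06 0;0.045 0.162 0 -0.09 0;0.045 0.216 0 -0.12 0;0.045 0.27 0 -0.15 0;0.045 0.324 0 -0.18 0;0.045 0.378 0 -0.21 0;0.045 0.43 0 -0.24 0'; python3 st.py
```

```text
clock: 20.1
tcp_pos: [0.7613, -0.1586, 0.3716]
tcp_rot: [-3.07, -0.198, -0.161]
ft_force: [0.5, -0.3, -2.0]
finger_gap: 0.0588
[-0.239  0.804  1.275  1.85   0.086  3.065] [ 0.761 -0.159  0.372]
tilt 12.0 lean az 10.7 tcp az -11.8 r 0.778
rad [0.98  0.058 0.193] tan [ 0.043 -0.996  0.08 ] up [ 0.197 -0.07  -0.978] wx [ 0.968 -0.146  0.205] wy [-0.157 -0.987  0.039]
```

```bash
for i in 1; do python3 -m crank '0.045 0.055 0 -0.03 0'; python3 -m crank '0.045 0.055 0 -0.03 0';python3 -m crank '0.045 0.055 0 -0.03 0';python3 -m crank '0.045 0.055 0 -0.03 0;0.045 0.11 0 -0.06 0';python3 -m crank '0.045 0.055 0 -0.03 0;0.045 0.11 0 -0.06 0';python3 -m crank '0.045 0.055 0 -0.03 0;0.045 0.11 0 -0.06 0'; done | egrep 'clock|rot|pos'; python3 st.py
```

```text
clock: 20.23
tcp_pos: [0.774, -0.1596, 0.3821]
tcp_rot: [-3.072, -0.242, -0.165]
clock: 20.35
tcp_pos: [0.786, -0.1606, 0.3971]
tcp_rot: [-3.073, -0.292, -0.168]
clock: 20.48
tcp_pos: [0.7961, -0.1615, 0.4139]
tcp_rot: [-3.074, -0.34, -0.172]
clock: 20.72
tcp_pos: [0.8055, -0.1619, 0.441]
tcp_rot: [-3.075, -0.404, -0.176]
clock: 20.98
tcp_pos: [0.8121, -0.1624, 0.4708]
tcp_rot: [-3.075, -0.467, -0.18]
clock: 21.22
tcp_pos: [0.8156, -0.1627, 0.5034]
tcp_rot: [-3.075, -0.531, -0.185]
[-0.229  0.677  1.275  1.641  0.089  3.103] [ 0.816 -0.163  0.503]
tilt 30.6 lean az -3.1 tcp az -11.3 r 0.832
rad [0.862 0.046 0.504] tan [ 0.011 -0.997  0.073] up [ 0.506 -0.057 -0.861] wx [ 0.848 -0.15   0.509] wy [-0.158 -0.987 -0.027]
```

```bash
(python3 -m crank '0.045 0.06 0 -0.012 -8'; python3 -m crank '0.045 0.06 0 -0.012 0';python3 -m crank '0.045 0.06 0 -0.012 0';python3 -m crank '0.045 0.06 0 -0.012 0';python3 -m crank '0.045 0.06 0 -0.012 0';python3 -m crank '0.045 0.06 0 -0.012 0';python3 -m crank '0.045 0.06 0 -0.012 0';python3 -m crank '0.045 0.06 0 -0.012 0') | egrep 'rot|pos'; python3 st.py
```

```text
tcp_pos: [0.8304, -0.1646, 0.516]
tcp_rot: [3.114, -0.582, -0.017]
tcp_pos: [0.8448, -0.159, 0.5298]
tcp_rot: [3.105, -0.629, -0.015]
tcp_pos: [0.8576, -0.1528, 0.5456]
tcp_rot: [3.097, -0.675, -0.013]
tcp_pos: [0.8685, -0.1468, 0.5629]
tcp_rot: [3.089, -0.722, -0.011]
tcp_pos: [0.8775, -0.1409, 0.582]
tcp_rot: [3.08, -0.768, -0.007]
tcp_pos: [0.8846, -0.1351, 0.6029]
tcp_rot: [3.072, -0.816, -0.003]
tcp_pos: [0.8897, -0.1293, 0.6255]
tcp_rot: [3.063, -0.863, 0.003]
tcp_pos: [0.8927, -0.1236, 0.6497]
tcp_rot: [3.053, -0.91, 0.009]
[-0.15   0.602  1.274  1.33   0.037  3.044] [ 0.893 -0.124  0.65 ]
tilt 52.3 lean az -5.9 tcp az -7.9 r 0.901
rad [0.607 0.076 0.791] tan [ 0.09  -0.996  0.027] up [ 0.79   0.054 -0.611] wx [ 0.613 -0.061  0.787] wy [ 0.005 -0.997 -0.082]
```

```bash
(python3 -m crank '0.045 0.06 0 -0.012 0'; python3 -m crank '0.045 0.06 0 -0.012 0';python3 -m crank '0.045 0.06 0 -0.012 0';python3 -m crank '0.045 0.06 0 -0.012 0';python3 -m crank '0.045 0.06 0 -0.012 0'; python3 -m crank '0.045 0 0 0 -8; 0.045 0 0 0 -18;0.045 0 0 0 -28;0.045 0 0 0 -38;0.045 0 0 0 -48;0.045 0 0 0 -58;0.045 0 0 0 -68;0.045 0 0 0 -74' ) | egrep 'rot|pos|clock|gap'; python3 st.py
```

```text
clock: 22.35
tcp_pos: [0.8937, -0.1181, 0.675]
tcp_rot: [3.043, -0.958, 0.016]
finger_gap: 0.0592
clock: 22.48
tcp_pos: [0.8925, -0.1126, 0.7015]
tcp_rot: [3.031, -1.004, 0.025]
finger_gap: 0.0592
clock: 22.6
tcp_pos: [0.8893, -0.1071, 0.7287]
tcp_rot: [3.018, -1.051, 0.036]
finger_gap: 0.0595
clock: 22.72
tcp_pos: [0.884, -0.1017, 0.7566]
tcp_rot: [3.004, -1.096, 0.048]
finger_gap: 0.0591
clock: 22.85
tcp_pos: [0.8768, -0.0963, 0.7849]
tcp_rot: [2.987, -1.141, 0.063]
finger_gap: 0.0594
clock: 23.85
tcp_pos: [0.8762, -0.0962, 0.7864]
tcp_rot: [2.001, -0.187, 1.379]
finger_gap: 0.0596
[-0.11   0.502  1.275  1.195  0.003  1.774] [ 0.876 -0.096  0.786]
tilt 65.8 lean az -6.1 tcp az -6.3 r 0.881
rad [0.081 0.401 0.912] tan [ 0.979 -0.203  0.002] up [ 0.186  0.893 -0.41 ] wx [0.187 0.377 0.907] wy [ 0.965 -0.245 -0.097]
```

```bash
(python3 -m crank '0.045 0.012 0.06 0 0'; python3 -m crank '0.045 0.012 0.06 0 0';python3 -m crank '0.045 0.012 0.06 0 0';python3 -m crank '0.045 0.012 0.06 0 0';python3 -m crank '0.045 0.012 0.06 0 0';python3 -m crank '0.045 0.012 0.06 0 0';python3 -m crank '0.045 0.012 0.06 0 0';python3 -m crank '0.045 0.012 0.06 0 0') | egrep 'pos|gap'; python3 st.py
python3 - <<'E'
from h import *
S=save("scene","s5.png"); T=save("top","t5.png"); cv2.imwrite("pics/c5.png",np.hstack([S,T])[:,:,::-1][:, :1120][::1]); im=np.hstack([cv2.resize(S,(400,300)),cv2.resize(T,(400,300))]); cv2.imwrite("pics/c5.png",im[:,:,::-1])
E
```

```text
tcp_pos: [0.8774, -0.0966, 0.8069]
finger_gap: 0.0593
tcp_pos: [0.8753, -0.0967, 0.8324]
finger_gap: 0.0593
tcp_pos: [0.8708, -0.0967, 0.8576]
finger_gap: 0.0591
tcp_pos: [0.8638, -0.0965, 0.8839]
finger_gap: 0.059
tcp_pos: [0.8548, -0.0961, 0.9101]
finger_gap: 0.0593
tcp_pos: [0.8438, -0.0956, 0.9366]
finger_gap: 0.0591
tcp_pos: [0.8307, -0.0947, 0.9631]
finger_gap: 0.0592
tcp_pos: [0.8158, -0.0937, 0.9897]
finger_gap: 0.0593
[-0.118  0.374  1.275  0.956  0.01   1.779] [ 0.816 -0.094  0.99 ]
tilt 86.9 lean az -6.2 tcp az -6.6 r 0.821
rad [0.005 0.055 0.998] tan [ 0.978 -0.207  0.006] up [ 0.207  0.977 -0.055] wx [0.117 0.031 0.993] wy [ 0.971 -0.212 -0.108]
```

View pics/c5.png

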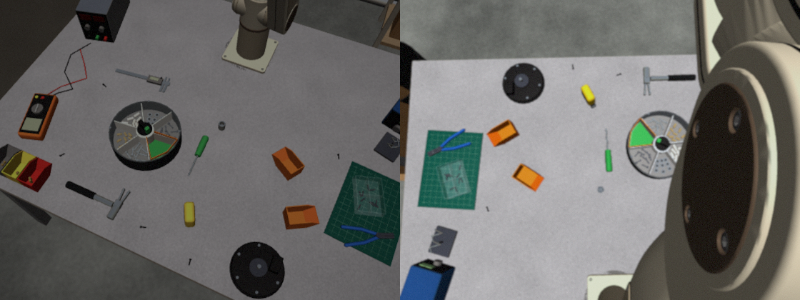

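```bash
(python3 -m crank '0.045 0 0 0 -10;0.045 0 0 0 -20'; python3 -m crank '0.045 -0.006 0.045 0 0') | egrep 'pos|gap'; python3 st.py; python3 -c "
from kin import *
for t in (86,88,89,90):
  for r,z in((.656,.166),(.65,.2),(.7,.4),(.76,.7)):
    q,c=ik(r,z,np.radians(t));print(t,r,z,q.round(2),round(c,5))"
```

```text
tcp_pos: [0.8125, -0.0933, 0.9938]
finger_gap: 0.0592
tcp_pos: [0.8036, -0.0917, 1.008]
finger_gap: 0.0593
[-0.117  0.356  1.272  0.942  0.008  1.427] [ 0.804 -0.092  1.008]
tilt 88.5 lean az -6.2 tcp az -6.5 r 0.809
rad [-0.009  0.025  1.   ] tan [0.99  0.144 0.005] up [-0.143  0.989 -0.026] wx [0.104 0.041 0.994] wy [ 0.984  0.14  -0.108]
86 0.656 0.166 [ 0.84 -1.05 -1.82] 0.0
86 0.65 0.2 [ 0.72 -1.07 -1.72] 0.0
86 0.7 0.4 [ 0.1  -0.81 -0.84] 0.0
86 0.76 0.7 [-0.07 -0.1   0.04] 0.0
88 0.656 0.166 [ 0.9  -1.04 -1.91] 0.0
88 0.65 0.2 [ 0.78 -1.07 -1.81] 0.0
88 0.7 0.4 [ 0.13 -0.83 -0.92] 0.0
88 0.76 0.7 [-0.07 -0.14 -0.03] 0.0
89 0.656 0.166 [ 0.92 -1.04 -1.95] 0.0
89 0.65 0.2 [ 0.8  -1.07 -1.86] 0.0
89 0.7 0.4 [ 0.15 -0.84 -0.97] 0.0
89 0.76 0.7 [-0.07 -0.16 -0.07] 0.0
90 0.656 0.166 [ 0.95 -1.03 -1.98] 0.0
90 0.65 0.2 [ 0.83 -1.07 -1.9 ] 0.0
90 0.7 0.4 [ 0.16 -0.85 -1.01] 0.0
90 0.76 0.7 [-0.07 -0.18 -0.1 ] 0.0
```

```bash
(python3 -m crank '0.045 0.002 -0.02 -0.003 0;0.045 0.006 -0.06 -0.009 0;0.045 0.01 -0.11 -0.016 0;0.045 0.015 -0.16 -0.023 0;0.045 0.02 -0.215 -0.031 0;0.045 0.025 -0.265 -0.038 0;0.045 0.03 -0.32 -0.046 0;0.045 0.034 -0.36 -0.052 0';python3 -m crank '0.045 0.004 -0.04 -0.006 0;0.045 0.008 -0.09 -0.013 0;0.045 0.013 -0.14 -0.02 0;0.045 0.018 -0.19 -0.027 0;0.045 0.023 -0.24 -0.035 0;0.045 0.027 -0.28 -0.041 0;0.045 0.03 -0.32 -0.046 0;0.045 0.032 -0.345 -0.05 0') | egrep 'clock|pos|gap'; python3 st.py
python3 - <<'E'
from h import *
S=save("scene","s6.png"); T=save("top","t6.png"); im=np.hstack([cv2.resize(S[40:280,100:400],(400,320)),cv2.resize(T[60:300,260:560],(400,320))]); cv2.imwrite("pics/c6.png",im[:,:,::-1])
E
```

```text
clock: 26.32
tcp_pos: [0.7396, -0.1029, 0.6453]
finger_gap: 0.0596
clock: 27.32
tcp_pos: [0.6784, -0.113, 0.2998]
finger_gap: 0.0594
[-0.21   0.412 -0.957 -1.341  0.101  1.43 ] [ 0.678 -0.113  0.3  ]
tilt 88.4 lean az -6.2 tcp az -9.5 r 0.688
rad [-0.06   0.02   0.998] tan [0.989 0.138 0.056] up [-0.137  0.99  -0.028] wx [0.104 0.042 0.994] wy [ 0.985  0.133 -0.108]
```

View pics/c6.png

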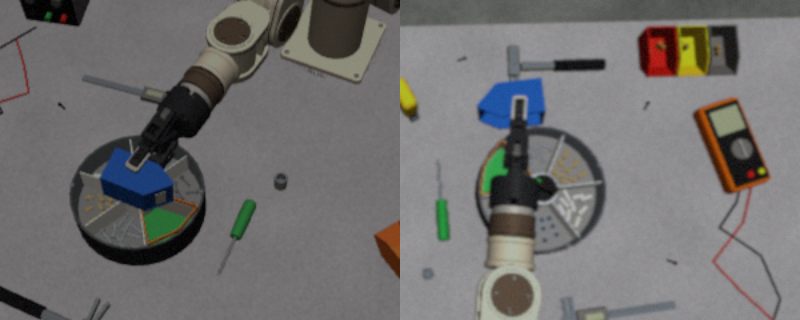

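```bash
python3 -m crank '0.045 0.003 -0.035 -0.007 0;0.045 0.006 -0.075 -0.016 0;0.045 0.009 -0.11 -0.023 0;0.045 0.01 -0.13 -0.028 0;0.045 0.01 -0.135 -0.029 0' | egrep 'clock|pos|gap|force'; python3 st.py
```

```text
clock: 28.05
tcp_pos: [0.6449, -0.1183, 0.1629]
ft_force: [0.0, 0.3, -1.9]
finger_gap: 0.059
[-0.244  0.914 -1.038 -1.92   0.135  1.43 ] [ 0.645 -0.118  0.163]
tilt 88.2 lean az -6.2 tcp az -10.4 r 0.656
rad [-0.076  0.022  0.997] tan [0.988 0.138 0.072] up [-0.136  0.99  -0.032] wx [0.103 0.046 0.994] wy [ 0.985  0.132 -0.109]
```

```bash
python3 -m crank '0.045 0 0 0 -10.5;0.045 0 0 0 -21;0.045 0 0 0 -31.5;0.045 0 0 0 -42;0.045 0 0 0 -52.5;0.045 0 0 0 -63;0.045 0 0 0 -73.5;0.045 0 0 0 -82' | egrep 'clock|pos|gap|force';python3 -m crank '0.045 0 0 0 0;0.045 0 0 0 0;0.045 0 0 0 0;0.045 0 0 0 0'| egrep 'clock|pos|gap|force'; python3 st.py
python3 - <<'E'
from h import *
S=save("scene","s7.png"); T=save("top","t7.png"); im=np.hstack([cv2.resize(S[110:250,130:270],(400,400),interpolation=3),cv2.resize(T[110:250,290:430],(400,400),interpolation=3)]); cv2.imwrite("pics/c7.png",im[:,:,::-1])
E
```

```text
clock: 29.05
tcp_pos: [0.6465, -0.1185, 0.167]
ft_force: [-0.8, 0.1, -0.8]
finger_gap: 0.0589
clock: 29.55
tcp_pos: [0.6466, -0.1185, 0.1672]
ft_force: [-0.3, 0.3, -1.4]
finger_gap: 0.0596
[-0.243  0.908 -1.035 -1.919  0.135 -0.004] [ 0.647 -0.118  0.167]
tilt 88.6 lean az -6.2 tcp az -10.4 r 0.657
rad [-0.024 -0.073  0.997] tan [-0.003  0.997  0.073] up [-1.    -0.001 -0.024] wx [-0.024  0.108  0.994] wy [ 0.001  0.994 -0.108]
```

View pics/c7.png

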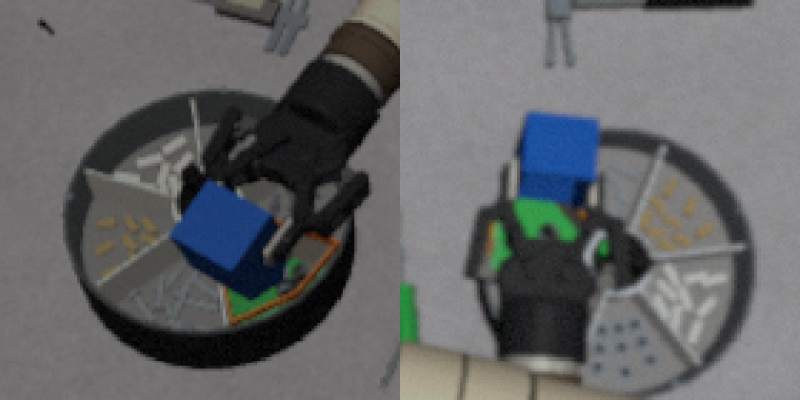

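```bash
python3 -m crank '0.045 -0.01 0 0.005 6;0.045 0 0 -0.005 -6;0.045 -0.01 0 0.005 6;0.045 0 0 -0.005 -6;0.045 -0.01 0 0.005 0;0.045 0 0 0 0;0.045 0 0 0 0'| egrep 'clock|pos|gap|force'; python3 -m crank '0.045 -0.03 0 0 0;0.045 -0.08 0 0 0;0.045 -0.13 0 0.02 0;0.045 -0.16 0 0.06 0;0.045 -0.16 0 0.1 0;0.045 -0.16 0 0.12 0;0.045 -0.16 0 0.12 0'| egrep 'clock|pos|gap|force';python3 st.py
python3 - <<'E'
from h import *
f=[]
for i in range(6): S=read_camera("scene"); f.append(robot.observe()['ft_force'])
print(np.mean(f,0))
T=read_camera("top"); im=np.hstack([cv2.resize(S[70:250,110:290],(400,400),interpolation=3),cv2.resize(T[110:250,290:430],(400,400),interpolation=3)]); cv2.imwrite("pics/c8.png",im[:,:,::-1])
for c in("top","scene"):
  print(c,[(np.round(r["centre"]).tolist(),round(r["p"],2)) for r in search_frame(c,"nut1_c")])
E
```

```text
clock: 30.52
tcp_pos: [0.6462, -0.1185, 0.1657]
ft_force: [-0.2, -0.5, -1.6]
finger_gap: 0.0591
clock: 31.4
tcp_pos: [0.7703, -0.1317, 0.3228]
ft_force: [-0.3, 0.6, -1.1]
finger_gap: 0.0594
[-0.208  0.44  -0.709 -1.123  0.099 -0.004] [ 0.77  -0.132  0.323]
tilt 88.5 lean az -6.2 tcp az -9.7 r 0.781
rad [-0.026 -0.061  0.998] tan [-0.002  0.998  0.061] up [-1.    -0.001 -0.026] wx [-0.026  0.108  0.994] wy [ 0.002  0.994 -0.108]
[-0.32061325 -0.17282581 -1.02270866]
top []
scene []
```

View pics/c8.png

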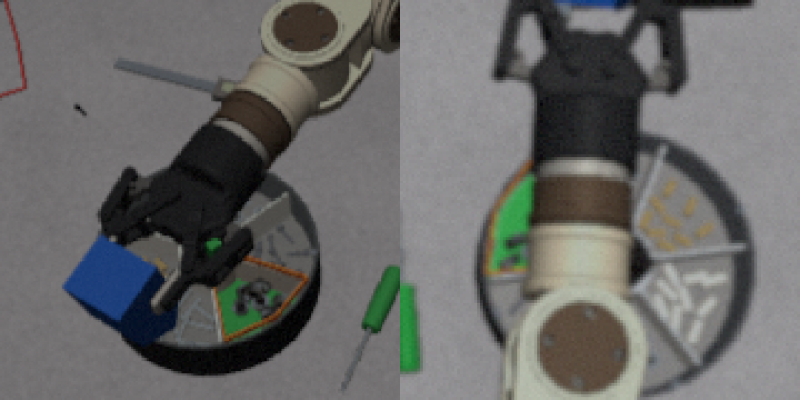

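```bash
(python3 -m crank '0.045 -0.02 0.01 -0.03 0;0.045 -0.045 0.02 -0.07 0;0.045 -0.07 0.032 -0.11 0;0.045 -0.1 0.046 -0.155 0;0.045 -0.122 0.057 -0.19 0;0.045 -0.122 0.057 -0.19 0'; python3 -m crank '0.045 0.045 0 -0.042 0'; python3 -m crank '0.045 0.045 0 -0.042 0';python3 -m crank '0.045 0.045 0 -0.042 0';python3 -m crank '0.045 0.045 0 -0.042 0')| egrep 'pos|rot'; python3 st.py
```

```text
tcp_pos: [0.5879, -0.0538, 0.4538]
tcp_rot: [-3.111, 1.551, 3.065]
tcp_pos: [0.5538, -0.0498, 0.4239]
tcp_rot: [-3.13, 1.551, 3.045]
tcp_pos: [0.5369, -0.0469, 0.4155]
tcp_rot: [-3.137, 1.506, 3.037]
tcp_pos: [0.5128, -0.0431, 0.4095]
tcp_rot: [-3.136, 1.458, 3.036]
tcp_pos: [0.4796, -0.0383, 0.4044]
tcp_rot: [-3.135, 1.412, 3.035]
[-0.025 -0.554 -1.086 -0.373 -0.087  0.013] [ 0.48  -0.038  0.404]
tilt 80.9 lean az -6.5 tcp az -4.6 r 0.481
rad [-0.158  0.033  0.987] tan [ 0.004  0.999 -0.033] up [-0.987 -0.001 -0.158] wx [-0.157  0.113  0.981] wy [ 0.017  0.994 -0.111]
```

```bash
(python3 -m crank '0.045 0.06 0 0 0'; python3 -m crank '0.045 0.06 0 0 0';python3 -m crank '0.045 0.06 0 0 0';python3 -m crank '0.045 0.06 0 0 0';python3 -m crank '0.045 0.06 0 0 0')| egrep 'pos|rot'; python3 st.py
```

```text
tcp_pos: [0.4843, -0.0372, 0.3871]
tcp_rot: [-3.139, 1.376, 3.029]
tcp_pos: [0.4897, -0.0357, 0.3653]
tcp_rot: [-3.139, 1.331, 3.027]
tcp_pos: [0.4944, -0.0333, 0.3418]
tcp_rot: [-3.135, 1.283, 3.026]
tcp_pos: [0.4981, -0.03, 0.3172]
tcp_rot: [-3.131, 1.234, 3.026]
tcp_pos: [0.5004, -0.0254, 0.2923]
tcp_rot: [-3.126, 1.184, 3.025]
[ 0.053 -0.339 -1.087 -0.355 -0.172  0.065] [ 0.5   -0.025  0.292]
tilt 67.8 lean az -7.6 tcp az -2.9 r 0.501
rad [-0.377  0.08   0.923] tan [ 0.025  0.997 -0.076] up [-0.926 -0.006 -0.377] wx [-0.375  0.13   0.918] wy [ 0.044  0.991 -0.123]
```

```bash
(python3 -m crank '0.045 0.058 -0.015 -0.01 0'; python3 -m crank '0.045 0.058 -0.015 -0.01 0';python3 -m crank '0.045 0.058 -0.015 -0.01 0';python3 -m crank '0.045 0.058 -0.015 -0.01 0';python3 -m crank '0.045 0.058 -0.015 -0.01 0';python3 -m crank '0.045 0.058 -0.015 -0.01 0')| egrep 'pos|rot'; python3 st.py
```

```text
tcp_pos: [0.4895, -0.0343, 0.2741]
tcp_rot: [-3.122, 1.13, 3.027]
tcp_pos: [0.4746, -0.0447, 0.2586]
tcp_rot: [-3.121, 1.078, 3.026]
tcp_pos: [0.4552, -0.0566, 0.2454]
tcp_rot: [-3.122, 1.027, 3.025]
tcp_pos: [0.4305, -0.0703, 0.2344]
tcp_rot: [-3.126, 0.978, 3.024]
tcp_pos: [0.3995, -0.0862, 0.225]
tcp_rot: [-3.134, 0.933, 3.023]
tcp_pos: [0.3605, -0.1049, 0.2152]
tcp_rot: [3.137, 0.897, 3.024]
[-0.561 -0.599 -1.086  0.238  0.346 -0.288] [ 0.36  -0.105  0.215]
tilt 51.4 lean az -6.4 tcp az -16.2 r 0.375
rad [-0.616 -0.168  0.77 ] tan [-0.103  0.986  0.133] up [-0.781  0.003 -0.624] wx [-0.62   0.114  0.776] wy [ 0.073  0.993 -0.087]
```

```bash
(python3 -m crank '0.045 0.058 0.015 0.01 0'; python3 -m crank '0.045 0.058 0.015 0.01 0';python3 -m crank '0.045 0.058 0.01 0.005 0';python3 -m crank '0.045 0.058 0.01 0.0 0';python3 -m crank '0.045 0.058 0.01 0 0')| egrep 'pos|rot|clock'; python3 st.py
```

```text
clock: 34.6
tcp_pos: [0.3363, -0.1016, 0.2028]
tcp_rot: [3.121, 0.854, 3.015]
clock: 34.72
tcp_pos: [0.3051, -0.0969, 0.1914]
tcp_rot: [3.104, 0.817, 3.014]
clock: 34.85
tcp_pos: [0.2695, -0.096, 0.1777]
tcp_rot: [3.098, 0.792, 3.024]
clock: 34.98
tcp_pos: [0.2395, -0.096, 0.1599]
tcp_rot: [3.102, 0.756, 3.035]
clock: 35.1
tcp_pos: [0.2126, -0.0974, 0.143]
tcp_rot: [3.105, 0.719, 3.04]
[-1.427 -0.594 -1.087  0.914  0.704 -1.279] [ 0.213 -0.097  0.143]
tilt 41.2 lean az -2.6 tcp az -24.6 r 0.234
rad [-0.712 -0.345  0.611] tan [-0.243  0.938  0.247] up [-0.658  0.027 -0.752] wx [-0.749  0.077  0.658] wy [ 0.076  0.997 -0.03 ]
```

```bash
python3 -m crank '0.045 -0.012 0.006 0.008 0;0.045 -0.03 0.015 0.024 0;0.045 -0.05 0.025 0.04 0;0.045 -0.07 0.035 0.057 0;0.045 -0.09 0.045 0.073 0;0.045 -0.105 0.053 0.087 0;0.045 -0.119 0.059 0.097 0;0.045 -0.119 0.059 0.097 0'| egrep 'pos|rot|clock'; python3 st.py;  python3 - <<'E'
from h import *
S=read_camera("scene"); T=read_camera("top"); im=np.hstack([cv2.resize(S[40:240,110:330],(440,400),interpolation=3),cv2.resize(T[150:330,240:400],(355,400),interpolation=3)]); cv2.imwrite("pics/c9.png",im[:,:,::-1])
E
```

```text
clock: 36.1
tcp_pos: [0.3705, -0.0499, 0.1487]
tcp_rot: [3.104, 0.712, 3.042]
[-0.237 -0.421 -1.086  0.201  0.127 -0.105] [ 0.37  -0.05   0.149]
tilt 40.9 lean az -2.4 tcp az -7.7 r 0.374
rad [-0.756 -0.059  0.652] tan [-0.026  0.998  0.06 ] up [-0.654  0.028 -0.756] wx [-0.753  0.075  0.654] wy [ 0.075  0.997 -0.028]
```

View pics/c9.png

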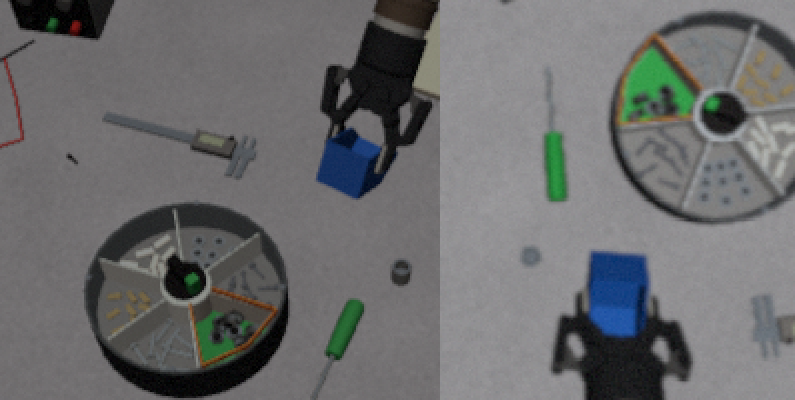

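```bash
(python3 -m crank '0.045 0.035 0 0.036 0'; python3 -m crank '0.045 0.035 0 0.036 0';python3 -m crank '0.045 0.035 0 0.036 0')| egrep 'pos|rot|clock'; python3 st.py
```

```text
clock: 36.33
tcp_pos: [0.3842, -0.0557, 0.1269]
tcp_rot: [3.102, 0.684, 3.041]
clock: 36.45
tcp_pos: [0.3995, -0.0613, 0.0997]
tcp_rot: [3.1, 0.654, 3.041]
clock: 36.58
tcp_pos: [0.4146, -0.0672, 0.0675]
tcp_rot: [3.097, 0.627, 3.041]
[-0.261 -0.023 -1.086 -0.106  0.138 -0.131] [ 0.415 -0.067  0.067]
tilt 36.0 lean az -1.3 tcp az -9.2 r 0.42
rad [-0.808 -0.087  0.582] tan [-0.049  0.996  0.08 ] up [-0.587  0.036 -0.809] wx [-0.806  0.074  0.587] wy [ 0.081  0.997 -0.014]
```

```bash
(python3 -m crank '0.045 0.052 0.01 -0.022 0'; python3 -m crank '0.045 0.052 0.008 -0.022 0')| egrep 'pos|rot|clock'; python3 st.py
```

```text
clock: 36.7
tcp_pos: [0.378, -0.0607, 0.0688]
tcp_rot: [3.086, 0.561, 3.038]
clock: 36.83
tcp_pos: [0.3382, -0.0559, 0.0812]
tcp_rot: [3.079, 0.52, 3.037]
[-0.306 -0.246 -1.086  0.232  0.161 -0.177] [ 0.338 -0.056  0.081]
tilt 30.0 lean az 1.2 tcp az -9.4 r 0.343
rad [-0.866 -0.09   0.491] tan [-0.051  0.994  0.092] up [-0.497  0.054 -0.866] wx [-0.863  0.073  0.499] wy [0.091 0.996 0.01 ]
```

```bash
(python3 -m crank '0.045 0.035 0 0.02 0'; python3 -m crank '0.045 0.05 0 -0.015 0')| egrep 'pos|rot|clock'; python3 st.py
```

```text
clock: 36.95
tcp_pos: [0.3339, -0.0613, 0.0697]
tcp_rot: [3.075, 0.494, 3.038]
clock: 37.08
tcp_pos: [0.2938, -0.0659, 0.0802]
tcp_rot: [3.066, 0.463, 3.038]
[-0.444 -0.32  -1.085  0.39   0.222 -0.312] [ 0.294 -0.066  0.08 ]
tilt 26.8 lean az 3.7 tcp az -12.6 r 0.301
rad [-0.889 -0.15   0.433] tan [-0.105  0.986  0.127] up [-0.447  0.067 -0.892] wx [-0.89   0.069  0.451] wy [0.092 0.995 0.029]
```

```bash
(python3 -m crank '0.045 -0.015 0.002 0.015 0;0.045 -0.03 0.005 0.035 0;0.045 -0.045 0.007 0.055 0;0.045 -0.053 0.009 0.07 0;0.045 -0.053 0.009 0.074 0;0.045 -0.053 0.009 0.074 0'; python3 -m crank '0.045 0.001 0 0.003 0;0.045 0.003 0 0.006 0;0.045 0.004 0 0.009 0;0.045 0.006 0 0.0125 0;0.045 0.006 0 0.0125 0' 20)| egrep 'pos|rot|clock|gap|force'; python3 st.py
```

```text
clock: 37.83
tcp_pos: [0.3739, -0.06, 0.038]
tcp_rot: [3.066, 0.461, 3.037]
ft_force: [-0.1, -0.1, -0.6]
finger_gap: 0.0591
clock: 38.45
tcp_pos: [0.3809, -0.0605, 0.0287]
tcp_rot: [3.067, 0.476, 3.039]
ft_force: [-1.5, 1.1, 19.3]
finger_gap: 0.0595
[-0.278  0.041 -1.058  0.014  0.153 -0.157] [ 0.381 -0.06   0.029]
tilt 27.6 lean az 3.3 tcp az -9.0 r 0.386
rad [-0.887 -0.088  0.452] tan [-0.049  0.994  0.099] up [-0.458  0.066 -0.886] wx [-0.884  0.068  0.462] wy [0.091 0.995 0.027]
```

```bash
(python3 -m crank '0.066 0 0 -0.001 0;0.072 0 0 -0.002 0;0.08 0 0 -0.002 0;0.08 0 0 -0.002 0;0.0854 0 0 -0.002 0';python3 -m crank '0.0854 0 0 -0.02 0;0.0854 0 0 -0.05 0;0.0854 0 0 -0.1 0;0.0854 0 0 -0.15 0;0.0854 0 0 -0.2 0;0.0854 0 0 -0.25 0')| egrep 'pos|rot|clock|gap|force'; python3 st.py;  python3 - <<'E'
from h import *
S=read_camera("scene"); T=read_camera("top"); im=np.hstack([cv2.resize(S[70:230,130:330],(450,360),interpolation=3),cv2.resize(T[140:300,250:400],(338,360),interpolation=3)]); cv2.imwrite("pics/c10.png",im[:,:,::-1])
for c in("top","scene"):
    for l,z in(("bin_c",.0275),("bin_lip",.034),("nut1_c",.03),("socket",0),("driver_grip",.013),("caliper",.007)): print(c,l,[(np.round(at(c,r["centre"],z)[:2],3).tolist(),round(r["p"],2)) for r in landmark_of(c,l)][:9])
E
```

```text
clock: 39.08
tcp_pos: [0.3796, -0.0604, 0.0302]
tcp_rot: [3.067, 0.475, 3.039]
ft_force: [-0.3, 0.3, 1.1]
finger_gap: 0.0854
clock: 39.83
tcp_pos: [0.2631, -0.0668, 0.2533]
tcp_rot: [3.068, 0.476, 3.04]
ft_force: [0.5, -1.1, -0.7]
finger_gap: 0.0854
[-0.548 -0.621 -0.709  1.076  0.267 -0.409] [ 0.263 -0.067  0.253]
tilt 27.6 lean az 3.3 tcp az -14.2 r 0.271
rad [-0.879 -0.179  0.442] tan [-0.13   0.982  0.14 ] up [-0.459  0.065 -0.886] wx [-0.884  0.068  0.462] wy [0.09  0.996 0.027]
top bin_c [([0.379, -0.067], 0.78), ([0.468, 0.326], 0.78), ([0.64, 0.401], 0.7)]
top bin_lip [([0.318, -0.06], 0.96), ([0.605, 0.454], 0.87), ([0.6, -0.125], 0.64), ([0.432, 0.271], 0.62)]
top nut1_c []
top socket [([0.41, 0.034], 0.46)]
top driver_grip [([0.527, -0.005], 0.7)]
top caliper [([0.32, -0.343], 0.94)]
scene bin_c [([0.386, -0.052], 0.96), ([0.643, 0.389], 0.81), ([0.472, 0.328], 0.79), ([0.59, -0.135], 0.53)]
scene bin_lip [([0.605, 0.459], 0.89), ([0.316, -0.052], 0.87), ([0.428, 0.265], 0.84)]
scene nut1_c [([0.576, -0.11], 0.48)]
scene socket [([0.41, 0.037], 0.59)]
scene driver_grip [([0.531, 0.014], 0.57)]
scene caliper [([0.321, -0.342], 0.55)]
```

View pics/c10.png

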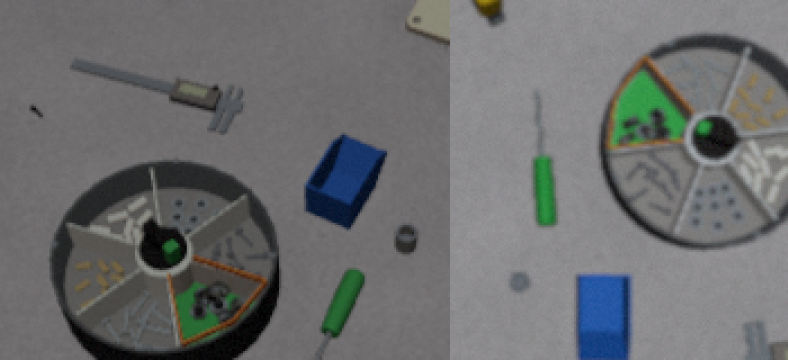

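Run:
```python
from h import *
for c,f in(("top","t0"),("scene","s0")):
    a=cv2.GaussianBlur(cv2.imread(f'pics/{f}.png'),(5,5),0).astype(int); n=cv2.GaussianBlur(np.mean([read_camera(c) for _ in range(3)],0)[:,:,::-1].astype(np.uint8),(5,5),0).astype(int)
    m=(np.abs(a-n).max(2)>22).astype(np.uint8); k,L,st,ce=cv2.connectedComponentsWithStats(m)
    print(c,[(at(c,ce[i],.02)[:2].round(3).tolist(),int(st[i,4])) for i in range(1,k) if st[i,4]>8])
# bin floor contents: std inside bin; pocket dark pixels
S=read_camera("scene");T=read_camera("top")
for c,im in(("top",T),("scene",S)):
    b=bluemask(im); p=np.array([pix(c,(.382+dx,-.06+dy,.005)) for dx in(-.03,-.01,.01,.028) for dy in(-.02,0,.02)]).astype(int)
    print(c,[im[v,u].tolist() for u,v in p])
```

```text
top [([0.69, -0.233], 23), ([0.683, -0.249], 24), ([0.667, -0.17], 35), ([0.671, -0.196], 28), ([0.617, -0.135], 1031), ([0.643, -0.223], 17), ([0.613, -0.25], 187), ([0.646, -0.254], 12), ([0.629, -0.273], 12), ([0.572, 0.194], 1055), ([0.594, -0.195], 69), ([0.605, -0.314], 24), ([0.588, -0.317], 26), ([0.566, -0.219], 77), ([0.507, -0.232], 1270), ([0.563, -0.141], 41), ([0.535, -0.123], 17), ([0.534, -0.15], 10), ([0.514, -0.176], 32), ([0.491, -0.286], 13), ([0.363, -0.06], 1049), ([0.114, -0.119], 4321), ([0.052, 0.697], 884), ([0.029, 0.087], 296), ([0.037, 0.567], 308), ([0.016, 0.048], 12), ([0.015, -0.009], 50)]
scene [([-0.107, -0.191], 2240), ([-0.249, -0.092], 217), ([-0.204, 0.044], 1731), ([-0.324, 0.097], 331), ([-0.167, -0.089], 587), ([-0.224, 0.534], 1567), ([0.367, -0.06], 1069), ([0.5, -0.243], 734), ([0.44, -0.177], 34), ([0.445, -0.157], 21), ([0.479, -0.18], 34), ([0.562, -0.32], 37), ([0.583, -0.319], 36), ([0.54, -0.205], 60), ([0.529, -0.152], 16), ([0.526, -0.126], 19), ([0.599, -0.242], 20), ([0.609, -0.259], 10), ([0.621, -0.231], 53), ([0.593, -0.133], 476), ([0.622, -0.247], 9), ([0.643, -0.258], 11), ([0.634, -0.177], 215), ([0.66, -0.243], 15), ([0.664, -0.189], 61), ([0.572, 0.193], 1228)]
top [[35, 84, 165], [34, 86, 163], [36, 84, 165], [37, 88, 167], [39, 87, 165], [37, 87, 166], [37, 88, 164], [34, 88, 165], [37, 86, 164], [85, 103, 149], [39, 89, 164], [38, 82, 154]]
scene [[25, 57, 111], [23, 56, 114], [19, 39, 76], [28, 59, 115], [29, 60, 116], [12, 27, 53], [9, 25, 51], [6, 21, 48], [9, 25, 50], [8, 22, 52], [9, 24, 50], [9, 24, 51]]
```

```bash
python3 -c "
from bench import *
sign_off(); print(robot.observe()['clock'])"
```

```text
the job is handed in; nothing more can be done
the job is handed in; nothing more can be done
```

I finished the job and handed it in at about 41 s of the 72 s allowed; the sign-off reported no verdict.

**Carousel:** I turned the knob clockwise by about two clicks (134°). Pictures after release, after the pour and at the end showed the green compartment filling the orange-collared opening, with the tray walls lined up.

**Pouring:** The moves cannot tilt the tool directly. I gained the tilt by pushing the arm past its reach in single steps, with the bin held on its side. I then turned the front down over the opening and gave the bin a short shake.

**Placing:** I worked most of the tilt back off and set the bin down near (0.38, -0.06). It settled upright about 5 cm or more from the carousel.

**Last checks:**
- **Nuts:** The final pictures show the nuts piled in the green compartment. I could not count all eight there, because they overlap and the networks found at most one. That all eight went in rests on the next two checks.
- **Bin:** From above, 11 of 12 sampled points on the bin floor were plain blue, and the twelfth was a greyish blue I took for the rim. The scene view also showed no nuts.
- **Bench:** Compared with the start, the pictures changed only at the bin's old and new places, the carousel and the robot. No nut lay on the bench, and the other tools stayed where they were.
- **Wrist force:** With the bin emptied it read about 1.0 N against an expected 0.7 N. That sensor is too noisy to count nuts by.

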